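# Tug-test the filter cartridge behind an analyser's push-to-release flap

### The job

First take the tall tip box off the top of the analyser, where it stands in the way of the service flap, and stand it upright in the empty steel tray. Then press the flap in the analyser's sloping front inward near its lower edge and back off, so that its catch lets go and it swings fully open, and check that the filter cartridge behind it is retained: pull it straight out by its bar grip with a steady 15 N for about a second (never as much as 19 N), then let it go back and leave it seated with the flap open. Leave everything else standing where it is.

Things in the scene. Friction and masses are not known exactly. Their poses are not given: they have to be found in the camera images.
- analyser: White bench analyser, 332 mm deep (x, from -157 to +175), 260 mm wide (y), fixed. Origin: on the bench under it; its x axis points away from its sloping front. The front deck starts 92 mm up at x = -157 and rises at 25 degrees from horizontal to the flat top, 168 mm up, which runs from x = 5 to 175.
- tipbox_center (a point): Loose tip box, a closed upright block 60 mm (its x) by 100 mm (its y), 90 mm high, grey below and white above, about 200 g, standing on the flat top of the analyser just behind the flap's hinge. This point is its centre, 45 mm above its underside.
- tray: Empty open steel tray, 160 mm (x) by 180 mm (y), 25 mm high, walls 4 mm, floor 4 mm thick, fixed on the bench to the left or the right of the analyser. Origin: centre of its underside.
- flap_press (a point): Black rubber press mark (16 x 50 mm) on the grey service flap, which is 118 mm long up the slope, 170 mm wide, flush with the sloping deck and hinged along its upper edge. This point is on its outer face, on its middle line, 105 mm from the hinge, 16 mm from its lower free edge. Axes when shut: x up the slope, y level, z straight out of the deck (25 degrees from vertical, leaning to the robot).
- flap (a joint): Angle of the flap, rad: 0 shut and caught; pressed inward it stops at -0.06 (6 mm at the mark; 4 to 6 N). The catch lets go below about -0.04; when the finger backs off, a spring swings the flap up and over in a few seconds to 3.0, fully open, folded back over the flat top.
- cartridge_grip (a point): Centre of the bar grip of the white filter cartridge in the bay behind the flap (hidden while it is shut). Bar: 60 mm long (its x, up the slope but turned up to 35 degrees either way about z), 14 mm thick (y), 40 mm high (z, straight out of the deck, 25 degrees from vertical). This point is 17 mm below the bar's upper edge and 23 mm below the deck; below the bar is a round head 72 mm across.
- plug_top (a point): Top of the fixed round drain plug (22 mm across, foot 32 mm, 24 mm high), 80 mm beside the cartridge in the bay, 41 mm below the deck; not to be pulled. The bay is 120 mm up the slope by 174 mm wide and 65 mm deep.
- cartridge (a joint): How far the cartridge is drawn straight out (along its z axis), in m: 0 seated. Its retaining spring holds it with 6 N at the start and 0.6 N more for each mm, so 15 N is 15 mm and 19 N is 21.7 mm; let go, it springs back to 0.
- tuberack: Bystander: white rack of capped tubes, 90 x 170 mm, 92 mm high, on the other side of the analyser from the tray. Origin: centre of underside.
- beaker: Bystander: glass cup, 52 mm across, 70 mm high, on the analyser's flat top near a back corner. Origin: centre of underside.
- bottle: Bystander: amber bottle, 68 mm across, 150 mm high, beside the analyser. Origin: centre of underside.
- jar: Bystander: white jar, 70 mm across, 90 mm high, beside the analyser. Origin: centre of underside.
- dish: Bystander: flat clear dish, 90 mm across, 16 mm high, on the bench in front of the analyser. Origin: centre of underside.
- mouse: Bystander: round grey computer mouse, 60 mm across, 32 mm high, on the bench in front of the analyser. Origin: centre of underside.
There are look-alikes about, which are no part of the job. Leave any black look-alike of the part that bears tipbox_center alone. Of the things shaped like the tray, the steel one is meant.

How it is judged:
By the outcome, as a careful person would: the job done as asked, in the order asked, and still so for the second after the job is handed in, with the robot touching nothing.
It also fails if it takes over 72 s, if anything falls off the work surface, if the arm or the gripper's body presses on something with over 40 N, if the wrist force passes 120 N, or if a joint passes its speed limit or range.

### The arm

A 6-joint arm with a two-finger parallel gripper is mounted at the origin on the work surface. World frame = base frame: x ahead of the robot, y to its left, z up, the work surface at z = 0. Lengths are in m, angles in rad, forces in N, time in s.
With the tool pointing down it reaches from about 0.375 to 0.925 m from the base axis. Payload 5.7 kg.
Tool frame: the origin (TCP) lies between the finger pads; the fingertips stand ctrl.finger_overhang ahead of it and the grasp point (between the pads) lies 8 mm behind it (ctrl.finger_overhang is the distance from the TCP to the fingertips, in m); x points along the fingers, y is the direction in which the jaws open and shut, and the axes are right-handed (so a half turn about x gives the same grasp; the last joint's range is limited). The gripper opens to 88 mm and grips with 3 to 60 N. Pads are 20 mm wide; open, the fingers measure 115 mm over their backs; the gripper's body (75 mm by 178 mm) begins 61 mm behind the grasp point.
Start: joints at [1.207, 0.359, 1.51, -0, 1.272, -0.115], TCP at [0.148, 0.581, 0.234] pointing down, gripper open.
Joint ranges: [-2.97, 2.97], [-1.01, 2.36], [0.21, 2.38], [-0.96, 4.11], [0.2, 2.71], [-2.98, 2.98]. Speed limits (rad/s): [2.39, 2.39, 3.14, 3.14, 3.14, 3.14].

### API

Orientations are given as a unit quaternion [w, x, y, z].
In Python, from bench import sensors, imaging, job, ctrl gives the robot as it stands.
- The arm moves only by the shell command python3 -m handwheel 'ROWS'. ROWS is JSON, a list that holds one entry, the list of rows, each a list of 7 numbers: the shift along the tool's x, y, z in m, then the turn, a rotation vector about the tool's x, y, z in rad, then the opening, from 0 (shut) to 1 (fully open). In form: [[[tx, ty, tz, rx, ry, rz, fingers], ...]]. A call has 1 to 8 rows; each row shifts and turns the pose as measured when the row begins, along the tool's axes as they then stand; what a row does not reach is not made up. A row lasts 1/8 s, in which the tool goes at most 62.5 mm and 10.7 degrees, less where a joint would pass 70% of its speed; a pose out of reach is approached as far as the arm can. A call with a gripper value outside its range is refused whole. The fingers move at their own pace and stop on an object; the grip force is fixed at half the most. Time passes only in rows, so rows that do not move let the fingers close. It gives the time, the measured TCP pose, the force and the opening at its end, in the units of the state.
- sensors.get_state(): the state, without advancing time (a new reading comes with each control period).
- imaging.get_image(name): name is "scene" or "top" or "wrist"; returns the picture (384x512x3 uint8, red, green, blue); there is no depth.
- imaging.get_calibration(name): a dict with "mtx" (3x3 intrinsics, pixels), "R" (3x3) and "t" (3): a world point X has camera coordinates R X + t; the wrist camera has in their place "mount" (4x4, takes a point from camera to tool coordinates, whose origin is the TCP and whose axes are the tool frame's). Camera axes: x right, y down, z forward; pixel columns grow to the right and rows downward; lengths in m; the calibration is good to about 2 mm. A picture is of the moment at which its call begins: read the wrist's pose just before it. get_calibration takes no time and is no camera call.
- job.finish_job(): hands the job in, once; it reports no verdict.
The state is a dict: "t": time; "joint_positions": joint angles; "joint_vel": joint speeds; "joint_torque": joint torques, N m; "position": TCP position; "tcp_rot": TCP orientation; "contact_force": force on the tool from outside, world axes, zero at the start; "torque": the same for the moment, N m; "grip_width": opening from 0.0 (shut) to 1.0 (fully open).
Only numpy, scipy, OpenCV 4.12 (cv2) and the standard library are available. Lean on these libraries where they do the work, as an engineer would, in place of code of your own. Each camera call takes 0.05 s, during which the arm holds its last target.

## Working session

There is one attempt and no reset: what is moved stays moved. The work goes in short steps, Python scripts to look and compute and a shell command to move; the robot and the scene stay as the last step left them, time stands still between calls to the robot, and variables do not carry over. Pictures are saved under pics/ and viewed, and the job is handed in when it is done.

```bash
mkdir -p pics; ls; python3 - <<'E'
from bench import sensors, imaging, job, ctrl
import cv2, numpy as np
print(sensors.get_state()); print(ctrl.finger_overhang)
for n in ["scene","top","wrist"]:
    im=imaging.get_image(n); cv2.imwrite(f"pics/{n}0.png",im[:,:,::-1])
    print(n,imaging.get_calibration(n))
E
```

```text
pics
{'t': 0.0, 'joint_positions': array([ 1.20694008e+00,  3.59480460e-01,  1.51144009e+00,  2.59500590e-05,
        1.27251579e+00, -1.15079749e-01]), 'joint_vel': array([-0.0001461 , -0.0004463 ,  0.000681  , -0.0020435 ,  0.00087892,
        0.00010332]), 'joint_torque': array([-1.88002639e-03, -5.15383923e+01, -2.70726299e+01,  6.73222030e-02,
        3.51519242e-02, -9.84569397e-05]), 'position': array([0.14747294, 0.58088935, 0.23282129]), 'tcp_rot': array([ 0.70147974,  0.08710062,  0.70180599, -0.08836294]), 'contact_force': array([ 0.69321809, -0.37889851,  1.13715747]), 'torque': array([0.04897986, 0.00779358, 0.02117807]), 'grip_width': 1.0017148333982413}
0.011
scene {'mtx': array([[498.33262847,   0.        , 253.97145243],
       [  0.        , 498.33262847, 187.93688339],
       [  0.        ,   0.        ,   1.        ]]), 'R': array([[ 0.05888595,  0.99812906, -0.01645655],
       [ 0.8288386 , -0.0580731 , -0.55646572],
       [-0.55638029,  0.01912819, -0.83070758]]), 't': array([-0.02582898, -0.34169373,  1.7474483 ])}
top {'mtx': array([[485.75070217,   0.        , 251.96970064],
       [  0.        , 485.75070217, 187.05868366],
       [  0.        ,   0.        ,   1.        ]]), 'R': array([[-0.02164304, -0.99966303, -0.01433212],
       [-0.98407918,  0.02383075, -0.17612569],
       [ 0.17640788,  0.01029205, -0.98426335]]), 't': array([0.04121531, 0.50688924, 1.46570563])}
wrist {'mtx': array([[291.24244495,   0.        , 255.52647088],
       [  0.        , 291.24244495, 189.54289776],
       [  0.        ,   0.        ,   1.        ]]), 'mount': array([[ 1.73209199e-04, -2.54673999e-01,  9.67026951e-01,
        -1.50488352e-01],
       [ 9.99999885e-01, -3.88445180e-04, -2.81415183e-04,
         3.32209999e-04],
       [ 4.47306088e-04,  9.67026889e-01,  2.54673903e-01,
        -6.83929556e-02],
       [ 0.00000000e+00,  0.00000000e+00,  0.00000000e+00,
         1.00000000e+00]])}
```

View pics/scene0.png

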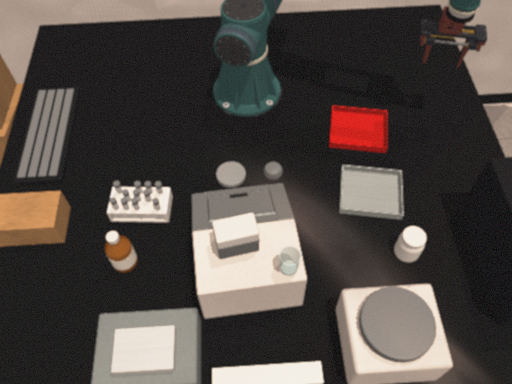

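View pics/top0.png

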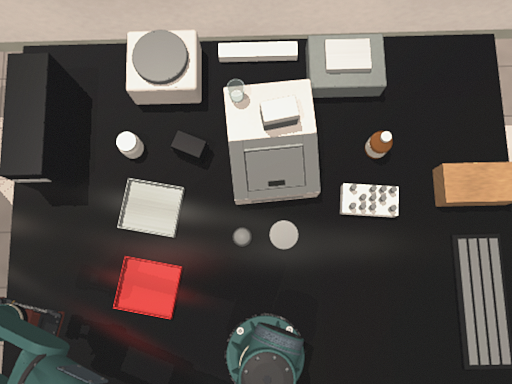

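View pics/wrist0.png

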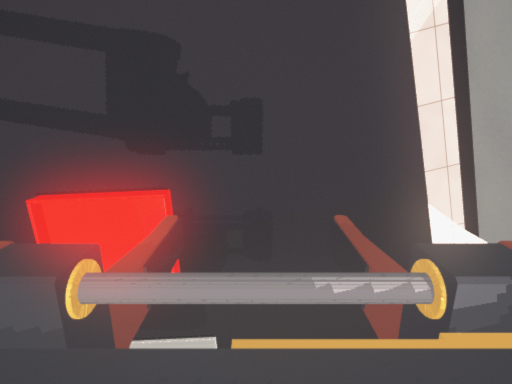

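```bash
python3 - <<'E'
import cv2, numpy as np
im=cv2.imread('pics/top0.png')
a=cv2.resize(im[70:220,110:330],None,fx=3.6,fy=3.6,interpolation=cv2.INTER_CUBIC); cv2.imwrite('pics/topcrop.png',a)
im=cv2.imread('pics/scene0.png')
a=cv2.resize(im[155:325,180:310],None,fx=3.5,fy=3.5,interpolation=cv2.INTER_CUBIC); cv2.imwrite('pics/scenecrop.png',a)
E
```

```text
(no output)
```

View pics/topcrop.png

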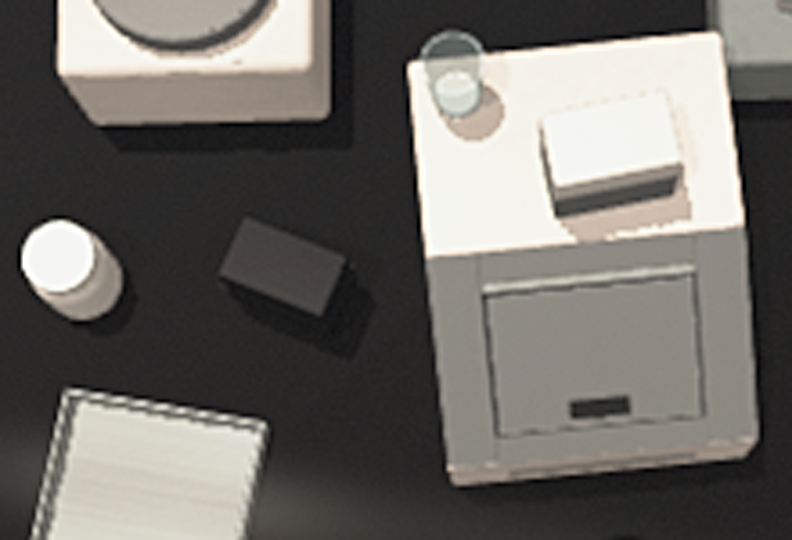

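View pics/scenecrop.png

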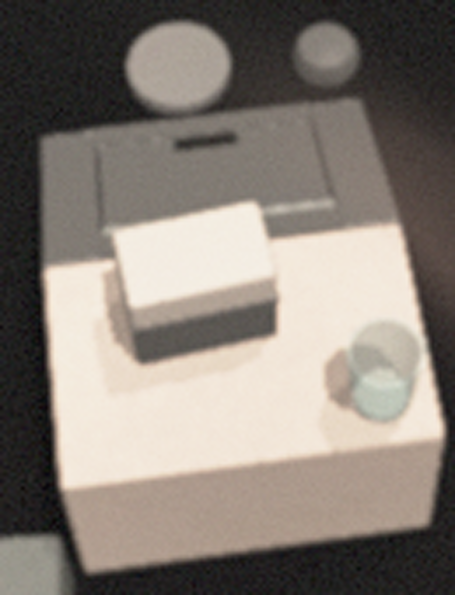

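```bash
cat > h.py <<'E'
from bench import sensors, imaging, ctrl
import numpy as np, cv2
from scipy.spatial.transform import Rotation as Ro
def ray(n,uv,z,st=None):
    c=imaging.get_calibration(n); d=np.linalg.inv(c['mtx'])@np.r_[uv,1]
    if n=='wrist':
        R,p=pose(st); M=c['mount']; o=R@M[:3,3]+p; d=R@M[:3,:3]@d
    else: o=-c['R'].T@c['t']; d=c['R'].T@d
    return o+d*(z-o[2])/d[2]
def pose(st=None):
    st=st or sensors.get_state(); q=st['tcp_rot']; return Ro.from_quat(np.r_[q[1:],q[0]]).as_matrix(), st['position']
E
python3 - <<'E'
from h import *
np.set_printoptions(precision=4,suppress=True)
f=lambda u,v:((u+.5)/3.6-.5+110,(v+.5)/3.6-.5+70)
g=lambda u,v:((u+.5)/3.5-.5+180,(v+.5)/3.5-.5+155)
def sh(name,n,pts,z):
    P=np.array([ray(n,p,z) for p in pts]); print(name,n,P[:,:2].tolist().__repr__() if 0 else '\n',P[:,:2],'mean',P.mean(0))
sh('flat','top',[f(409,62),f(722,33),f(745,228),f(428,256)],.168)
sh('flat','scene',[g(430,438),g(65,488),g(42,265),g(398,224)],.168)
sh('decklow','top',[f(450,470),f(757,438)],.092)
sh('box','top',[f(540,122),f(670,93),f(682,163),f(552,190)],.258)
sh('box','scene',[g(275,272),g(130,308),g(112,230),g(260,203)],.258)
sh('press','top',[f(600,407)],.11)
sh('press','scene',[g(206,140)],.11)
sh('beaker','top',[f(457,95)],.168)
im=cv2.imread('pics/top0.png')
m=(im.min(2)>120).astype(np.uint8); m[:,:115]=0;m[:,190:]=0;m[:175]=0;m[245:]=0
c=max(cv2.findContours(m,0,1)[0],key=cv2.contourArea); r=cv2.minAreaRect(c);print(r)
sh('tray','top',cv2.boxPoints(r),.025)
E
```

```text
flat top 
 [[ 0.7896  0.1069]
 [ 0.8078 -0.1515]
 [ 0.6408 -0.1629]
 [ 0.624   0.0934]] mean [ 0.7155 -0.0285  0.168 ]
flat scene 
 [[ 0.7918  0.096 ]
 [ 0.8111 -0.1485]
 [ 0.6416 -0.1656]
 [ 0.6253  0.0917]] mean [ 0.7174 -0.0316  0.168 ]
decklow top 
 [[ 0.4606  0.0819]
 [ 0.4814 -0.1746]] mean [ 0.471  -0.0463  0.092 ]
box top 
 [[ 0.7023  0.0012]
 [ 0.7229 -0.0988]
 [ 0.6668 -0.1058]
 [ 0.6481 -0.0065]] mean [ 0.685  -0.0525  0.258 ]
box scene 
 [[ 0.7079 -0.0019]
 [ 0.7279 -0.097 ]
 [ 0.6689 -0.108 ]
 [ 0.6548 -0.0086]] mean [ 0.6898 -0.0539  0.258 ]
press top 
 [[ 0.5075 -0.0438]] mean [ 0.5075 -0.0438  0.11  ]
press scene 
 [[ 0.5053 -0.0449]] mean [ 0.5053 -0.0449  0.11  ]
beaker top 
 [[0.76   0.0678]] mean [0.76   0.0678 0.168 ]
((149.91558837890625, 206.98532104492188), (58.68436050415039, 51.31668472290039), 9.865806579589844)
tray top 
 [[0.3943 0.4547]
 [0.5546 0.4311]
 [0.5176 0.247 ]
 [0.3589 0.2738]] mean [0.4563 0.3517 0.025 ]
```

```bash
cat >> h.py <<'E'
def down(yaw):  # jaws (tool y) along heading yaw, fingers down
    y=np.array([np.cos(yaw),np.sin(yaw),0]); x=np.array([0,0,-1.]); return np.c_[x,y,np.cross(x,y)]
def plan(R1,p1,vmax=.05,wmax=.16,start=None):
    R0,p0=start or pose(); rv=Ro.from_matrix(R0.T@R1).as_rotvec()
    N=int(np.ceil(max(np.linalg.norm(p1-p0)/vmax,np.linalg.norm(rv)/wmax,1)))
    print('dist',np.round(p1-p0,4),'rot deg',np.degrees(np.linalg.norm(rv)).round(1),'N',N)
    for i in range(N):
        Ri=R0@Ro.from_rotvec(rv*i/N).as_matrix()
        print(np.round(Ri.T@(p1-p0)/N,4).tolist(),np.round(rv/N,3).tolist())
E
python3 - <<'E'
from h import *
np.set_printoptions(precision=4,suppress=True)
R,p=pose(); print(R)
for yaw in (.17,.17-np.pi):
  plan(down(yaw),np.array([.687,-.053,.33]))
E
```

```text
[[-0.0005  0.2462  0.9692]
 [-0.0013  0.9692 -0.2462]
 [-1.     -0.0014 -0.0002]]
dist [ 0.5394 -0.6341  0.097 ] rot deg 66.0 N 17
[-0.0057, -0.0283, 0.0399] [0.068, 0.0, 0.0]
[-0.0057, -0.0256, 0.0418] [0.068, 0.0, 0.0]
[-0.0057, -0.0227, 0.0434] [0.068, 0.0, 0.0]
[-0.0057, -0.0197, 0.0448] [0.068, 0.0, 0.0]
[-0.0057, -0.0166, 0.0461] [0.068, 0.0, 0.0]
[-0.0057, -0.0135, 0.0471] [0.068, 0.0, 0.0]
[-0.0057, -0.0102, 0.0479] [0.068, 0.0, 0.0]
[-0.0057, -0.007, 0.0485] [0.068, 0.0, 0.0]
[-0.0057, -0.0037, 0.0488] [0.068, 0.0, 0.0]
[-0.0057, -0.0004, 0.049] [0.068, 0.0, 0.0]
[-0.0057, 0.003, 0.0489] [0.068, 0.0, 0.0]
[-0.0057, 0.0063, 0.0486] [0.068, 0.0, 0.0]
[-0.0057, 0.0095, 0.048] [0.068, 0.0, 0.0]
[-0.0057, 0.0128, 0.0473] [0.068, 0.0, 0.0]
[-0.0057, 0.0159, 0.0463] [0.068, 0.0, 0.0]
[-0.0057, 0.019, 0.0451] [0.068, 0.0, 0.0]
[-0.0057, 0.0221, 0.0437] [0.068, 0.0, 0.0]
dist [ 0.5394 -0.6341  0.097 ] rot deg 114.0 N 17
[-0.0057, -0.0283, 0.0399] [-0.117, -0.0, 0.0]
[-0.0057, -0.0328, 0.0364] [-0.117, -0.0, 0.0]
[-0.0057, -0.0368, 0.0323] [-0.117, -0.0, 0.0]
[-0.0057, -0.0403, 0.0278] [-0.117, -0.0, 0.0]
[-0.0057, -0.0433, 0.0229] [-0.117, -0.0, 0.0]
[-0.0057, -0.0457, 0.0176] [-0.117, -0.0, 0.0]
[-0.0057, -0.0474, 0.0122] [-0.117, -0.0, 0.0]
[-0.0057, -0.0485, 0.0066] [-0.117, -0.0, 0.0]
[-0.0057, -0.049, 0.0009] [-0.117, -0.0, 0.0]
[-0.0057, -0.0487, -0.0049] [-0.117, -0.0, 0.0]
[-0.0057, -0.0478, -0.0105] [-0.117, -0.0, 0.0]
[-0.0057, -0.0463, -0.016] [-0.117, -0.0, 0.0]
[-0.0057, -0.0441, -0.0213] [-0.117, -0.0, 0.0]
[-0.0057, -0.0413, -0.0263] [-0.117, -0.0, 0.0]
[-0.0057, -0.0379, -0.031] [-0.117, -0.0, 0.0]
[-0.0057, -0.0341, -0.0352] [-0.117, -0.0, 0.0]
[-0.0057, -0.0297, -0.0389] [-0.117, -0.0, 0.0]
```

```bash
python3 -m handwheel '[[[-0.012,-0.028,0.04,0.068,0,0,1],[-0.012,-0.026,0.042,0.068,0,0,1],[-0.012,-0.023,0.043,0.068,0,0,1],[-0.012,-0.02,0.045,0.068,0,0,1],[-0.012,-0.017,0.046,0.068,0,0,1],[-0.012,-0.0135,0.047,0.068,0,0,1],[-0.012,-0.01,0.048,0.068,0,0,1],[-0.012,-0.007,0.0485,0.068,0,0,1]]]'
python3 - <<'E'
from h import *
plan(down(.17),np.array([.687,-.053,.33]))
E
```

```text
t: 1.15
position: [0.4034, 0.2727, 0.3293]
tcp_rot: [0.65, 0.275, 0.651, -0.278]
contact_force: [-0.3, 1.2, -0.5]
grip_width: 1.001
dist [ 0.2836 -0.3257  0.0007] rot deg 34.2 N 9
[-0.0, -0.0024, 0.0479] [0.066, 0.0, 0.0]
[-0.0, 0.0008, 0.048] [0.066, 0.0, 0.0]
[-0.0, 0.0039, 0.0478] [0.066, 0.0, 0.0]
[-0.0, 0.0071, 0.0475] [0.066, 0.0, 0.0]
[-0.0001, 0.0102, 0.0469] [0.066, 0.0, 0.0]
[-0.0001, 0.0133, 0.0461] [0.066, 0.0, 0.0]
[-0.0001, 0.0163, 0.0451] [0.066, 0.0, 0.0]
[-0.0001, 0.0193, 0.0439] [0.066, 0.0, 0.0]
[-0.0001, 0.0222, 0.0426] [0.066, 0.0, 0.0]
```

```bash
python3 -m handwheel '[[[0,-0.0024,0.048,0.066,0,0,1],[0,0.001,0.048,0.066,0,0,1],[0,0.004,0.048,0.066,0,0,1],[0,0.007,0.0475,0.066,0,0,1],[0,0.01,0.047,0.066,0,0,1],[0,0.013,0.046,0.066,0,0,1],[0,0.016,0.045,0.066,0,0,1],[0,0.019,0.03,0.066,0,0,1]]]'
python3 - <<'E'
from h import *
im=imaging.get_image('wrist'); cv2.imwrite('pics/w1.png',im[:,:,::-1])
plan(down(.17),np.array([.687,-.053,.33]))
E
```

```text
t: 2.15
position: [0.6552, -0.0173, 0.3292]
tcp_rot: [0.551, 0.441, 0.552, -0.444]
contact_force: [0.2, 0.7, 0.2]
grip_width: 0.997
dist [ 0.0287 -0.0327  0.0014] rot deg 2.5 N 1
[-0.0013, 0.0211, 0.038] [0.044, 0.005, 0.002]
```

View pics/w1.png

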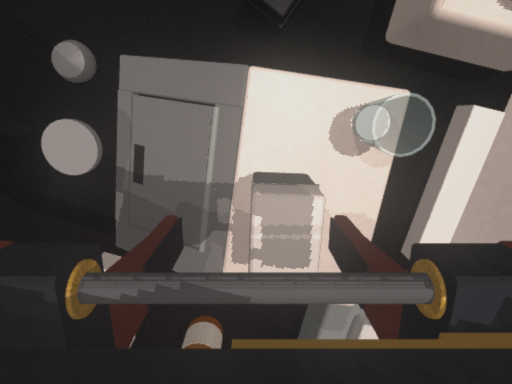

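```bash
python3 - <<'E'
from h import *
im=cv2.imread('pics/w1.png'); cv2.imwrite('pics/w1c.png',cv2.resize(im[150:290,210:360],None,fx=4,fy=4,interpolation=cv2.INTER_CUBIC))
for uv in [(251,189),(319,187),(249,270),(322,270)]: print(uv,ray('wrist',uv,.258).round(4))
E
```

```text
(251, 189) [ 0.6533 -0.0101  0.258 ]
(319, 187) [0.705  0.0028 0.258 ]
(249, 270) [ 0.6664 -0.08    0.258 ]
(322, 270) [ 0.7269 -0.0668  0.258 ]
```

View pics/w1c.png

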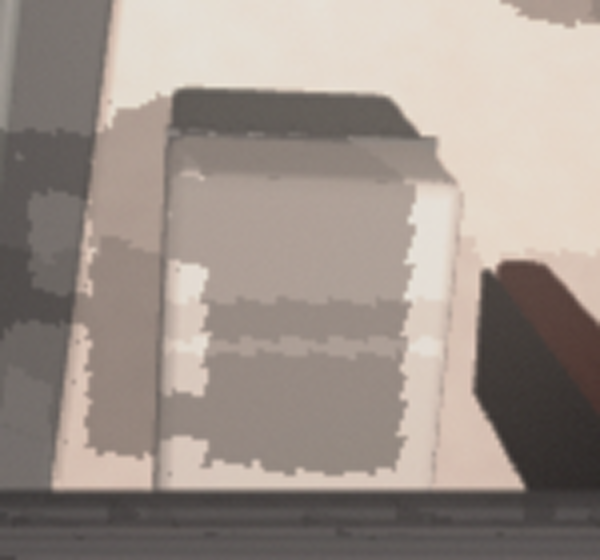

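```bash
python3 - <<'E'
from h import *
P=[ray('wrist',uv,.258) for uv in [(251.7,194),(325,195.5),(249,272),(318.5,272)]]
for p in P: print(p.round(4))
a,b,c,d=P
for u,v in ((a,c),(b,d)): e=u-v; print('yaw',np.arctan2(-e[0],e[1]))
e=b-a; print('yaw',np.arctan2(e[1],e[0]),np.linalg.norm(e))
yaw=.185
m=(a+b)/2; print('centre',m+.05*np.array([np.sin(yaw),-np.cos(yaw),0]))
plan(down(yaw),np.array([.687,-.053,.33]))
E
```

```text
[ 0.6547 -0.014   0.258 ]
[ 0.7115 -0.0029  0.258 ]
[ 0.6668 -0.0818  0.258 ]
[ 0.7245 -0.0692  0.258 ]
yaw 0.17702533430423784
yaw 0.19388455009956304
yaw 0.19284472990163187 0.05783370331127168
centre [ 0.69227365 -0.05757304  0.258     ]
dist [ 0.0287 -0.0327  0.0014] rot deg 1.7 N 1
[-0.0013, 0.0211, 0.038] [0.029, 0.005, 0.002]
```

```bash
python3 -m handwheel '[[[0,0.025,0.039,0.03,0.005,0.002,1],[0,0,0,0,0,0,1]]]'
python3 - <<'E'
from h import *
plan(down(.185),np.array([.691,-.055,.215]))
E
```

```text
t: 2.45
position: [0.6918, -0.0548, 0.327]
tcp_rot: [0.543, 0.452, 0.544, -0.453]
contact_force: [-0.2, -0.2, 0.7]
grip_width: 1.0
dist [-0.0008 -0.0002 -0.112 ] rot deg 0.2 N 3
[0.0373, -0.0002, 0.0001] [-0.001, -0.001, 0.001]
[0.0373, -0.0002, 0.0] [-0.001, -0.001, 0.001]
[0.0373, -0.0003, 0.0] [-0.001, -0.001, 0.001]
```

```bash
python3 -m handwheel '[[[0.03,0,0,0,0,0,1],[0.03,0,0,0,0,0,1],[0.03,0,0,0,0,0,1],[0.022,0,0,0,0,0,1],[0,0,0,0,0,0,0],[0,0,0,0,0,0,0],[0,0,0,0,0,0,0],[0,0,0,0,0,0,0]]]'
python3 -m handwheel '[[[0,0,0,0,0,0,0],[0,0,0,0,0,0,0]]]'
```

```text
t: 3.45
position: [0.6889, -0.0503, 0.2143]
tcp_rot: [0.543, 0.452, 0.546, -0.451]
contact_force: [-0.0, 1.0, -2.0]
grip_width: 0.683
t: 3.7
position: [0.689, -0.0503, 0.2147]
tcp_rot: [0.543, 0.452, 0.546, -0.451]
contact_force: [0.1, -0.1, -2.7]
grip_width: 0.684
```

```bash
python3 -m handwheel '[[[-0.02,0,0,0,0,0,0],[-0.03,0,0,0,0,0,0],[-0.04,0,0,0,0,0,0]]]'
python3 - <<'E'
from h import *
plan(down(-.18),np.array([.456,.352,.30]),vmax=.045)
E
```

```text
t: 4.08
position: [0.6865, -0.0503, 0.3017]
tcp_rot: [0.54, 0.45, 0.549, -0.453]
contact_force: [-0.1, -0.4, -2.5]
grip_width: 0.679
dist [-0.2305  0.4023 -0.0017] rot deg 21.0 N 11
[0.0006, -0.0138, -0.0398] [0.033, -0.0, 0.001]
[0.0006, -0.0151, -0.0393] [0.033, -0.0, 0.001]
[0.0005, -0.0164, -0.0388] [0.033, -0.0, 0.001]
[0.0005, -0.0177, -0.0382] [0.033, -0.0, 0.001]
[0.0004, -0.019, -0.0376] [0.033, -0.0, 0.001]
[0.0004, -0.0202, -0.037] [0.033, -0.0, 0.001]
[0.0004, -0.0214, -0.0363] [0.033, -0.0, 0.001]
[0.0003, -0.0226, -0.0356] [0.033, -0.0, 0.001]
[0.0003, -0.0238, -0.0348] [0.033, -0.0, 0.001]
[0.0002, -0.025, -0.034] [0.033, -0.0, 0.001]
[0.0002, -0.0261, -0.0331] [0.033, -0.0, 0.001]
```

```bash
python3 -m handwheel '[[[0,-0.014,-0.04,0.033,0,0,0],[0,-0.015,-0.039,0.033,0,0,0],[0,-0.0165,-0.039,0.033,0,0,0],[0,-0.018,-0.038,0.033,0,0,0],[0,-0.019,-0.038,0.033,0,0,0],[0,-0.02,-0.037,0.033,0,0,0],[0,-0.0215,-0.036,0.033,0,0,0],[0,-0.0225,-0.0355,0.033,0,0,0]]]'
python3 - <<'E'
from h import *
plan(down(-.18),np.array([.456,.352,.30]),vmax=.045)
im=imaging.get_image('top'); cv2.imwrite('pics/t1.png',im[:,:,::-1])
E
```

```text
t: 5.08
position: [0.5192, 0.2476, 0.308]
tcp_rot: [0.475, 0.523, 0.478, -0.522]
contact_force: [-0.6, -0.5, -1.8]
grip_width: 0.676
dist [-0.0632  0.1044 -0.008 ] rot deg 5.0 N 3
[0.0028, -0.0242, -0.0327] [0.029, -0.001, 0.001]
[0.0028, -0.0251, -0.032] [0.029, -0.001, 0.001]
[0.0027, -0.0261, -0.0312] [0.029, -0.001, 0.001]
```

View pics/t1.png

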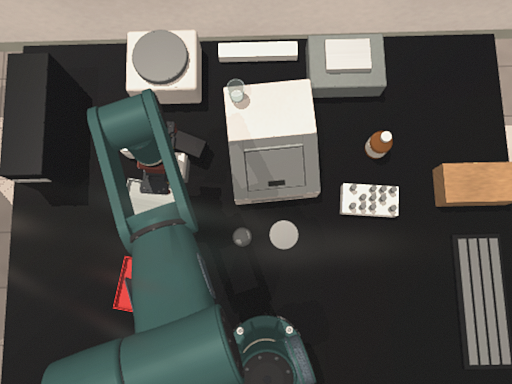

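Box carried clear; the analyser top now shows only the beaker (236,90). On to the tray.

```bash
python3 -m handwheel '[[[0.003,-0.024,-0.033,0.029,0,0,0],[0.003,-0.025,-0.032,0.029,0,0,0],[0.003,-0.026,-0.031,0.029,0,0,0],[0.04,0,0,0,0,0,0],[0.04,0,0,0,0,0,0],[0.04,0,0,0,0,0,0]]]'
python3 - <<'E'
from h import *
plan(down(-.18),np.array([.456,.352,.0515]),vmax=.03)
im=imaging.get_image('wrist'); cv2.imwrite('pics/w2.png',im[:,:,::-1])
im=imaging.get_image('scene'); cv2.imwrite('pics/s2.png',im[:,:,::-1])
E
```

```text
t: 5.88
position: [0.4537, 0.3643, 0.1817]
tcp_rot: [0.451, 0.547, 0.456, -0.538]
contact_force: [-0.4, -1.0, -3.4]
grip_width: 0.682
dist [ 0.0023 -0.0123 -0.1302] rot deg 0.9 N 5
[0.026, 0.0008, 0.0027] [0.0, -0.003, -0.001]
[0.026, 0.0008, 0.0026] [0.0, -0.003, -0.001]
[0.026, 0.0008, 0.0026] [0.0, -0.003, -0.001]
[0.026, 0.0009, 0.0025] [0.0, -0.003, -0.001]
[0.026, 0.0009, 0.0024] [0.0, -0.003, -0.001]
```

View pics/w2.png

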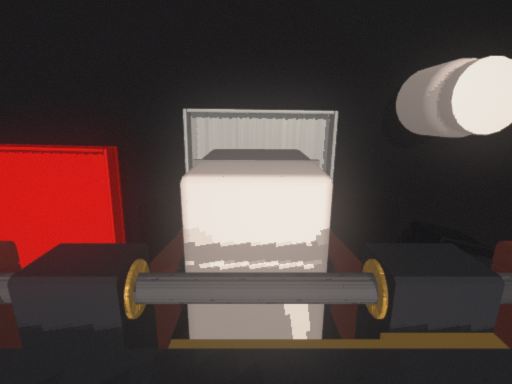

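View pics/s2.png

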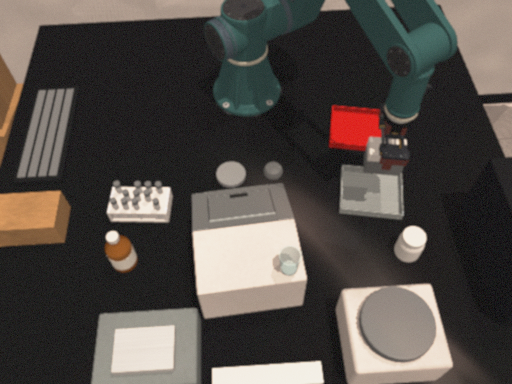

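```bash
python3 -m handwheel '[[[0.03,0.001,0.003,0,-0.003,0,0],[0.03,0.001,0.003,0,-0.003,0,0],[0.03,0.001,0.003,0,-0.003,0,0],[0.02,0.001,0.002,0,-0.003,0,0],[0.013,0,0,0,0,0,0],[0.004,0,0,0,0,0,0]]]'
python3 - <<'E'
from h import *
plan(down(-.18),np.array([.456,.352,.0505]),vmax=.03)
E
```

```text
t: 6.72
position: [0.4605, 0.3544, 0.0572]
tcp_rot: [0.454, 0.545, 0.453, -0.54]
contact_force: [0.1, 0.0, -2.2]
grip_width: 0.682
dist [-0.0045 -0.0024 -0.0067] rot deg 0.4 N 1
[0.0067, -0.0041, 0.0032] [0.001, -0.005, -0.006]
```

```bash
python3 -m handwheel '[[[0.004,0,0,0,-0.002,-0.003,0],[0.002,0,0,0,0,0,0],[0.001,0,0,0,0,0,0]]]'
python3 -m handwheel '[[[0.001,0,0,0,0,0,0]]]'
```

```text
t: 7.1
position: [0.4622, 0.3555, 0.052]
tcp_rot: [0.454, 0.545, 0.453, -0.54]
contact_force: [-0.3, 0.1, -2.1]
grip_width: 0.685
t: 7.22
position: [0.4623, 0.3557, 0.0513]
tcp_rot: [0.454, 0.546, 0.453, -0.54]
contact_force: [-0.1, -0.5, -2.2]
grip_width: 0.681
```

```bash
python3 -m handwheel '[[[0.001,0,0,0,0,0,0]]]';python3 -m handwheel '[[[0.001,0,0,0,0,0,0]]]'
```

```text
t: 7.35
position: [0.4624, 0.3557, 0.0504]
tcp_rot: [0.454, 0.546, 0.453, -0.54]
contact_force: [-0.6, 0.1, -2.6]
grip_width: 0.685
t: 7.48
position: [0.4624, 0.3558, 0.0496]
tcp_rot: [0.454, 0.546, 0.453, -0.54]
contact_force: [-1.5, -0.2, 7.9]
grip_width: 0.683
```

Contact with the tray floor. Release and rise.

```bash
python3 -m handwheel '[[[0,0,0,0,0,0,0.95],[0,0,0,0,0,0,0.95],[0,0,0,0,0,0,0.95],[0,0,0,0,0,0,0.95],[-0.01,0,0,0,0,0,0.95],[-0.04,0,0,0,0,0,0.95],[-0.05,0,0,0,0,0,0.95],[-0.05,0,0,0,0,0,0.95]]]'; python3 -m handwheel '[[[-0.05,0,0,0,0,0,0.95],[-0.05,0,0,0,0,0,0.95]]]'
python3 - <<'E'
from h import *
im=imaging.get_image('wrist'); cv2.imwrite('pics/w3.png',im[:,:,::-1])
E
```

```text
t: 8.48
position: [0.4593, 0.3538, 0.2017]
tcp_rot: [0.453, 0.543, 0.453, -0.542]
contact_force: [0.9, -0.4, 0.4]
grip_width: 0.949
t: 8.72
position: [0.4585, 0.3532, 0.3066]
tcp_rot: [0.453, 0.544, 0.453, -0.542]
contact_force: [0.7, -0.1, -0.8]
grip_width: 0.951
```

View pics/w3.png

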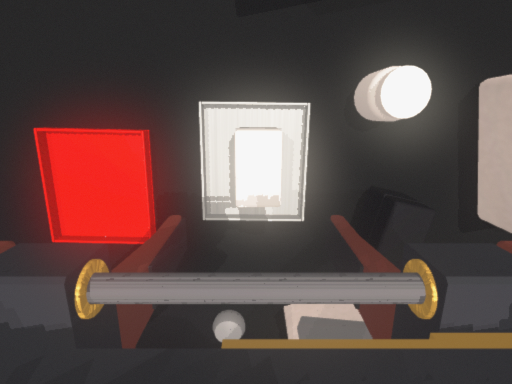

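```bash
cat >> h.py <<'E'
YAW=.072; A=np.radians(25); cy,sy=np.cos(YAW),np.sin(YAW)
XA=np.array([cy,sy,0]); YA=np.array([-sy,cy,0]); ZW=np.array([0,0,1.])
UP=XA*np.cos(A)+ZW*np.sin(A); NO=-XA*np.sin(A)+ZW*np.cos(A)   # up slope, outward normal
O=np.array([.6262,-.0355,0]); PRESS=O+XA*-.1195+ZW*.1095; HINGE=PRESS+UP*.105
def deck(psi=0): # tool x into deck, tool z up slope turned by psi about NO
    z=UP*np.cos(psi)+YA*np.sin(psi); x=-NO; return np.c_[x,np.cross(z,x),z]
E
python3 - <<'E'
from h import *
print(PRESS,HINGE,deck().round(3))
plan(deck(),PRESS+NO*.12,vmax=.05,wmax=.15)
E
```

```text
[ 0.50700961 -0.04409657  0.1095    ] [ 0.60192537 -0.0372508   0.15387492] [[ 0.422 -0.072  0.904]
 [ 0.03   0.997  0.065]
 [-0.906 -0.     0.423]]
dist [-0.0051 -0.4029 -0.0961] rot deg 106.4 N 13
[0.0071, 0.0051, 0.0306] [-0.138, -0.023, 0.029]
[0.008, 0.0006, 0.0308] [-0.138, -0.023, 0.029]
[0.0086, -0.0039, 0.0304] [-0.138, -0.023, 0.029]
[0.0091, -0.0083, 0.0294] [-0.138, -0.023, 0.029]
[0.0095, -0.0125, 0.0277] [-0.138, -0.023, 0.029]
[0.0097, -0.0165, 0.0255] [-0.138, -0.023, 0.029]
[0.0097, -0.0201, 0.0227] [-0.138, -0.023, 0.029]
[0.0096, -0.0233, 0.0195] [-0.138, -0.023, 0.029]
[0.0093, -0.026, 0.0159] [-0.138, -0.023, 0.029]
[0.0088, -0.0282, 0.0119] [-0.138, -0.023, 0.029]
[0.0082, -0.0298, 0.0077] [-0.138, -0.023, 0.029]
[0.0075, -0.0308, 0.0034] [-0.138, -0.023, 0.029]
[0.0066, -0.0312, -0.0011] [-0.138, -0.023, 0.029]
```

```bash
python3 -m handwheel '[[[0,0.005,0.031,-0.138,-0.023,0.029,0],[0.006,0.001,0.031,-0.138,-0.023,0.029,0],[0.007,-0.004,0.03,-0.138,-0.023,0.029,0],[0.009,-0.008,0.029,-0.138,-0.023,0.029,0],[0.0095,-0.0125,0.028,-0.138,-0.023,0.029,0],[0.0095,-0.0165,0.0255,-0.138,-0.023,0.029,0],[0.0095,-0.02,0.0225,-0.138,-0.023,0.029,0],[0.0095,-0.023,0.0195,-0.138,-0.023,0.029,0]]]'
python3 - <<'E'
from h import *
plan(deck(),PRESS+NO*.12,vmax=.05,wmax=.15)
E
```

```text
t: 9.78
position: [0.4643, 0.1036, 0.2732]
tcp_rot: [0.776, 0.216, 0.559, -0.197]
contact_force: [0.7, 0.1, -0.3]
grip_width: 0.08
dist [-0.0079 -0.1513 -0.0549] rot deg 38.5 N 5
[0.0119, -0.0272, 0.0125] [-0.13, -0.021, 0.026]
[0.0114, -0.0289, 0.0086] [-0.13, -0.021, 0.026]
[0.0108, -0.03, 0.0045] [-0.13, -0.021, 0.026]
[0.0101, -0.0306, 0.0003] [-0.13, -0.021, 0.026]
[0.0093, -0.0306, -0.0039] [-0.13, -0.021, 0.026]
```

```bash
python3 -m handwheel '[[[0.012,-0.028,0.0125,-0.13,-0.021,0.026,0],[0.0115,-0.03,0.0085,-0.13,-0.021,0.026,0],[0.011,-0.031,0.0045,-0.13,-0.021,0.026,0],[0.01,-0.032,0,-0.13,-0.021,0.026,0],[0.0095,-0.032,-0.004,-0.13,-0.021,0.026,0],[0,0,0,0,0,0,0]]]'
python3 - <<'E'
from h import *
plan(deck(),PRESS+NO*.12,vmax=.05,wmax=.15)
im=imaging.get_image('wrist'); cv2.imwrite('pics/w4.png',im[:,:,::-1])
E
```

```text
t: 10.52
position: [0.4531, -0.0329, 0.2255]
tcp_rot: [0.84, 0.013, 0.543, 0.003]
contact_force: [0.0, 1.2, -0.5]
grip_width: 0.005
dist [ 0.0034 -0.0149 -0.0073] rot deg 5.0 N 1
[0.0077, -0.015, 0.0004] [-0.085, -0.013, 0.011]
```

View pics/w4.png

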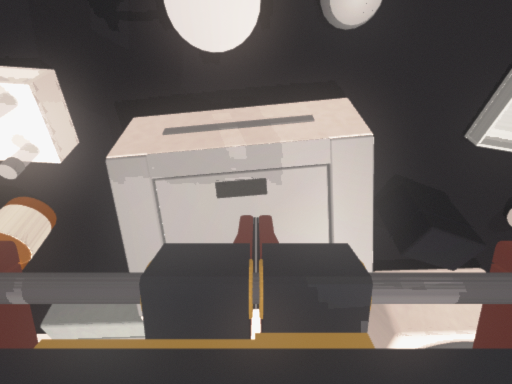

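```bash
python3 - <<'E'
from h import *
print(ray('wrist',(241,188),.1095), PRESS)
E
python3 -m handwheel '[[[0.008,-0.016,0,-0.085,-0.013,0.011,0],[0,0,0,0,0,0,0]]]'
python3 - <<'E'
from h import *
plan(deck(),PRESS+NO*.02,vmax=.05,wmax=.15)
E
```

```text
[ 0.50890088 -0.04417734  0.1095    ] [ 0.50700961 -0.04409657  0.1095    ]
t: 10.82
position: [0.4571, -0.0468, 0.2194]
tcp_rot: [0.843, -0.018, 0.536, 0.03]
contact_force: [0.3, -0.4, -0.9]
grip_width: 0.006
dist [ 0.0414  0.0021 -0.0917] rot deg 0.2 N 3
[0.0336, -0.0003, -0.0005] [-0.001, 0.001, -0.0]
[0.0336, -0.0003, -0.0004] [-0.001, 0.001, -0.0]
[0.0336, -0.0003, -0.0004] [-0.001, 0.001, -0.0]
```

```bash
python3 -m handwheel '[[[0.034,0,0,0,0,0,0],[0.034,0,0,0,0,0,0],[0.03,0,0,0,0,0,0],[0,0,0,0,0,0,0]]]'
python3 - <<'E'
from h import *
plan(deck(),PRESS+NO*.011,vmax=.05,wmax=.15)
E
```

```text
t: 11.32
position: [0.5029, -0.0391, 0.1323]
tcp_rot: [0.845, -0.013, 0.534, 0.027]
contact_force: [-0.7, 0.9, 0.5]
grip_width: 0.006
dist [-0.0005 -0.0053 -0.0129] rot deg 0.9 N 1
[0.0112, -0.0054, -0.0062] [-0.013, 0.007, -0.001]
```

```bash
python3 -m handwheel '[[[0.008,-0.006,-0.005,-0.013,0.007,0,0],[0.003,0,0,0,0,0,0]]]'
python3 -m handwheel '[[[0.002,0,0,0,0,0,0]]]'
python3 -m handwheel '[[[0.002,0,0,0,0,0,0]]]'
```

```text
t: 11.58
position: [0.504, -0.0428, 0.1222]
tcp_rot: [0.843, -0.018, 0.536, 0.031]
contact_force: [0.4, -0.6, 0.4]
grip_width: 0.004
t: 11.7
position: [0.5048, -0.0424, 0.1213]
tcp_rot: [0.843, -0.018, 0.536, 0.031]
contact_force: [-5.4, -3.9, 3.9]
grip_width: 0.006
t: 11.82
position: [0.5054, -0.0422, 0.1204]
tcp_rot: [0.844, -0.018, 0.536, 0.031]
contact_force: [-5.8, -3.9, 3.5]
grip_width: 0.008
```

```bash
python3 - <<'E'
from h import *
print(sensors.get_state()['contact_force'],sensors.get_state()['torque'])
im=imaging.get_image('wrist'); cv2.imwrite('pics/w5.png',im[:,:,::-1])
im=imaging.get_image('scene'); cv2.imwrite('pics/s5.png',cv2.resize(im[100:330,150:350,::-1],None,fx=2.6,fy=2.6))
print(sensors.get_state()['contact_force'])
E
```

```text
[-5.76626913 -3.86537132  3.51103071] [-0.5824608   0.76726214 -0.27516528]
[-3.74198129 -2.04517579  1.9198318 ]
```

View pics/w5.png

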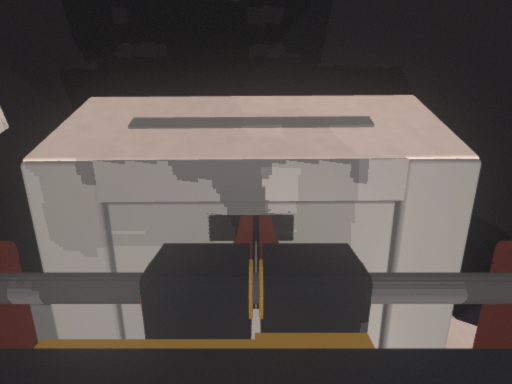

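View pics/s5.png

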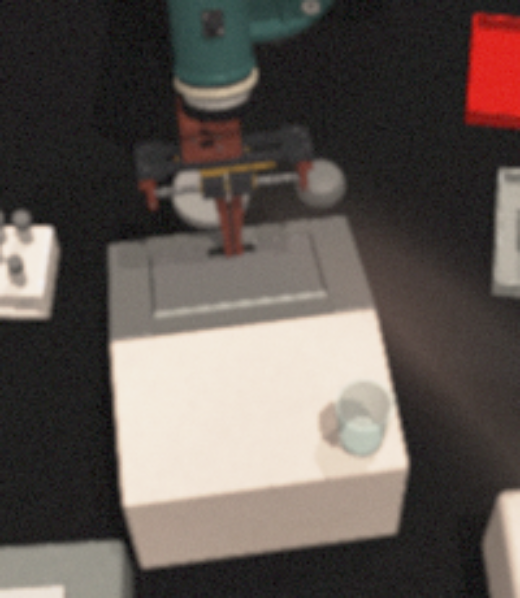

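```bash
python3 -m handwheel '[[[0.003,0,0,0,0,0,0]]]'
python3 -m handwheel '[[[0.003,0,0,0,0,0,0]]]'
python3 - <<'E'
from h import *
R,p=pose(); print('tip depth',(p+R[:,0]*.011-PRESS)@NO, sensors.get_state()['contact_force']@NO)
E
```

```text
t: 12.05
position: [0.5065, -0.042, 0.1186]
tcp_rot: [0.844, -0.018, 0.535, 0.03]
contact_force: [-4.0, -4.0, 3.2]
grip_width: 0.001
t: 12.18
position: [0.5075, -0.0419, 0.1166]
tcp_rot: [0.844, -0.018, 0.535, 0.03]
contact_force: [-6.6, -2.6, 6.7]
grip_width: 0.009
tip depth -0.0047984211286327605 8.880852932106322
```

```bash
python3 -m handwheel '[[[0.002,0,0,0,0,0,0]]]'
python3 - <<'E'
from h import *
R,p=pose(); print('tip depth',(p+R[:,0]*.011-PRESS)@NO, sensors.get_state()['contact_force']@NO)
E
```

```text
t: 12.3
position: [0.508, -0.0418, 0.1158]
tcp_rot: [0.845, -0.018, 0.534, 0.029]
contact_force: [-12.2, -4.7, 15.0]
grip_width: 0.006
tip depth -0.005759000077931697 18.925036225896964
```

At the stop. Back off along the normal.

```bash
python3 -m handwheel '[[[-0.02,0,0,0,0,0,0],[-0.05,0,0,0,0,0,0],[-0.05,0,0,0,0,0,0],[-0.05,0,0,0,0,0,0],[-0.03,0,0,0,0,0,0.3],[0,0,0,0,0,0,0.3],[0,0,0,0,0,0,0.3],[0,0,0,0,0,0,0.3]]]'
python3 - <<'E'
from h import *
im=imaging.get_image('wrist'); cv2.imwrite('pics/w6.png',im[:,:,::-1])
E
```

```text
t: 13.3
position: [0.4191, -0.0472, 0.3057]
tcp_rot: [0.846, -0.016, 0.533, 0.025]
contact_force: [0.8, 0.1, -1.0]
grip_width: 0.3
```

View pics/w6.png

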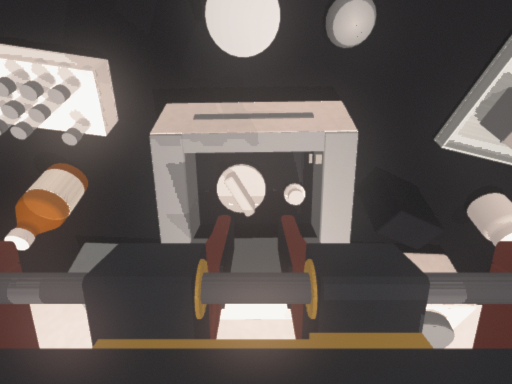

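```bash
python3 -m handwheel '[[[0,0,0,0,0,0,0.45],[0,0,0,0,0,0,0.45],[0,0,0,0,0,0,0.45],[0,0,0,0,0,0,0.45],[0,0,0,0,0,0,0.45],[0,0,0,0,0,0,0.45],[0,0,0,0,0,0,0.45],[0,0,0,0,0,0,0.45]]]'
python3 - <<'E'
from h import *
import pickle
pickle.dump(sensors.get_state(),open('st7.pkl','wb'))
im=imaging.get_image('wrist'); cv2.imwrite('pics/w7.png',im[:,:,::-1])
cv2.imwrite('pics/w7c.png',cv2.resize(im[140:260,170:340,::-1],None,fx=4.5,fy=4.5,interpolation=cv2.INTER_CUBIC))
E
```

```text
t: 14.35
position: [0.4186, -0.0467, 0.3031]
tcp_rot: [0.844, -0.015, 0.535, 0.026]
contact_force: [0.2, 0.8, -0.1]
grip_width: 0.454
```

View pics/w7c.png

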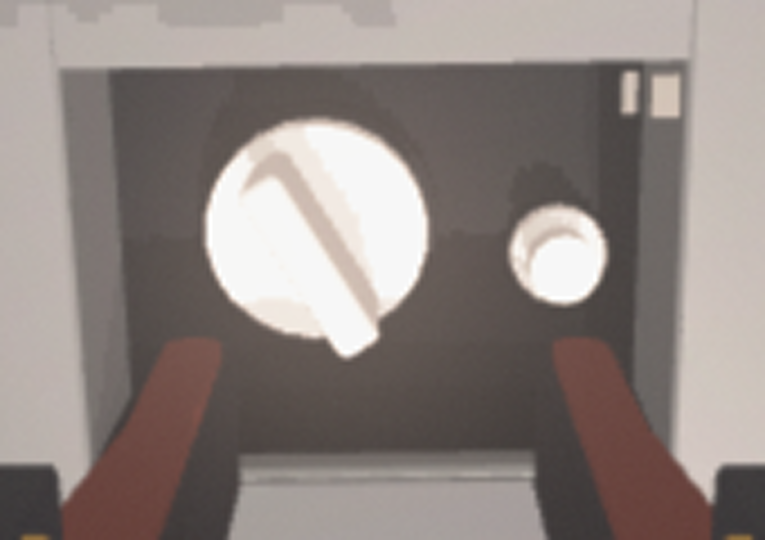

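```bash
cat >> h.py <<'E'
def rayplane(uv,depth,st,n='wrist'):
    c=imaging.get_calibration(n); d=np.linalg.inv(c['mtx'])@np.r_[uv,1]
    if n=='wrist':
        R,p=pose(st); M=c['mount']; o=R@M[:3,3]+p; d=R@M[:3,:3]@d
    else: o=-c['R'].T@c['t']; d=c['R'].T@d
    q=PRESS-NO*depth
    return o+d*((q-o)@NO)/(d@NO)
def loc(P): return np.round([(P-HINGE)@UP,(P-HINGE)@YA,(P-HINGE)@NO],4)
E
python3 - <<'E'
from h import *
import pickle
st=pickle.load(open('st7.pkl','rb'))
f=lambda u,v:((u+.5)/4.5-.5+170,(v+.5)/4.5-.5+140)
B=[loc(rayplane(f(*p),.006,st)) for p in [(243,192),(275,175),(380,333),(347,358)]]
for b in B: print(b)
B=np.array(B); d=(B[2]+B[3]-B[0]-B[1])/2; print('ctr',B.mean(0),'len',np.linalg.norm(d),'psi',np.degrees(np.arctan2(d[1],d[0])),np.linalg.norm(B[0]-B[1]))
print('head',loc(rayplane(f(317,228),.046,st)),'r',np.linalg.norm(loc(rayplane(f(205,228),.046,st))-loc(rayplane(f(429,228),.046,st))))
print('plug',loc(rayplane(f(563,270),.041,st)))
print('bay corners',[loc(rayplane(f(*p),0,st)) for p in [(60,70),(690,62)]])
E
```

```text
[-0.0837 -0.0389 -0.006 ]
[-0.0887 -0.0295 -0.006 ]
[-0.0401  0.0002 -0.006 ]
[-0.0323 -0.0098 -0.006 ]
ctr [-0.0612 -0.0195 -0.006 ] len 0.05800310336525107 psi 30.45552817489181 0.010647065323364933
head [-0.0618 -0.0203 -0.046 ] r 0.07240338389882064
plug [-0.0484  0.0589 -0.041 ]
bay corners [array([-0.1206, -0.0877, -0.    ]), array([-0.1209,  0.0871, -0.    ])]
```

```bash
python3 - <<'E'
from h import *
im=imaging.get_image('scene'); cv2.imwrite('pics/s7.png',cv2.resize(im[100:330,150:350,::-1],None,fx=2.6,fy=2.6))
print(sensors.get_state()['joint_positions'].round(2))
C=HINGE+UP*-.0615+YA*-.020
plan(deck(.53),C+NO*.08,vmax=.03,wmax=.1)
E
```

```text
[-0.48 -0.21  2.06  0.28  0.93 -2.23]
dist [ 0.0954 -0.0169 -0.1027] rot deg 31.0 N 6
[0.0222, -0.0038, 0.0069] [-0.09, 0.001, 0.001]
[0.0222, -0.0044, 0.0065] [-0.09, 0.001, 0.001]
[0.0222, -0.005, 0.0061] [-0.09, 0.001, 0.001]
[0.0222, -0.0056, 0.0057] [-0.09, 0.001, 0.001]
[0.0222, -0.0061, 0.0051] [-0.09, 0.001, 0.001]
[0.0221, -0.0065, 0.0046] [-0.09, 0.001, 0.001]
```

View pics/s7.png

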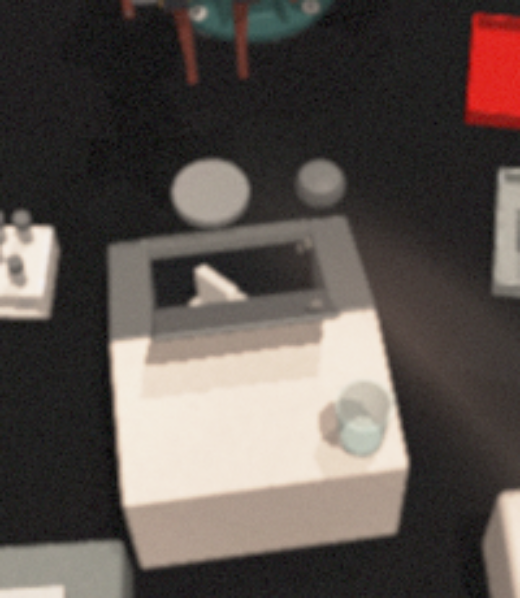

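```bash
python3 -m handwheel '[[[0.021,-0.004,0.007,-0.09,0,0,0.45],[0.021,-0.0045,0.0065,-0.09,0,0,0.45],[0.021,-0.005,0.006,-0.09,0,0,0.45],[0.021,-0.0055,0.0055,-0.09,0,0,0.45],[0.021,-0.006,0.005,-0.09,0,0,0.45],[0.021,-0.0065,0.0045,-0.09,0,0,0.45],[0,0,0,0,0,0,0.45]]]'
python3 - <<'E'
from h import *
import pickle
st=sensors.get_state();print(st['joint_positions'].round(2))
pickle.dump(st,open('st8.pkl','wb'))
C=HINGE+UP*-.0615+YA*-.020
plan(deck(.53),C+NO*.08,vmax=.03,wmax=.1)
im=imaging.get_image('wrist'); cv2.imwrite('pics/w8.png',im[:,:,::-1])
E
```

```text
t: 15.32
position: [0.5153, -0.0653, 0.2054]
tcp_rot: [0.808, -0.248, 0.506, 0.171]
contact_force: [-0.2, -0.0, 0.4]
grip_width: 0.447
[-0.4   0.1   2.06  0.34  0.6  -2.83]
dist [-0.0012  0.0017 -0.005 ] rot deg 1.1 N 1
[0.0041, 0.0032, -0.0017] [0.016, 0.005, 0.009]
```

View pics/w8.png

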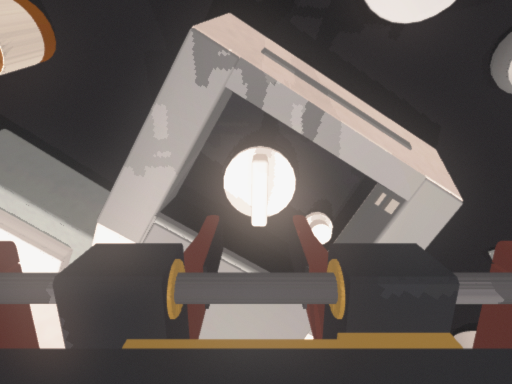

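```bash
python3 - <<'E'
from h import *
import pickle
im=cv2.imread('pics/w8.png')
cv2.imwrite('pics/w8c.png',cv2.resize(im[135:240,205:345],None,fx=5,fy=5,interpolation=cv2.INTER_CUBIC))
E
```

```text
(no output)
```

View pics/w8c.png

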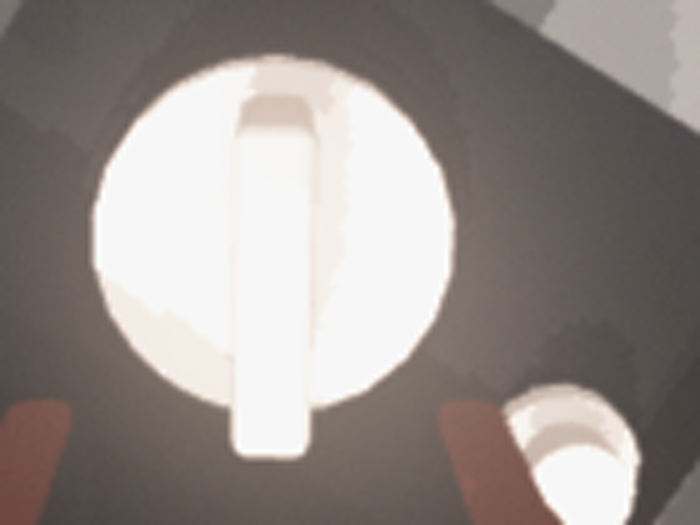

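```bash
python3 - <<'E'
from h import *
import pickle
st=pickle.load(open('st8.pkl','rb')); R,p=pose(st)
f=lambda u,v:((u+.5)/5-.5+205,(v+.5)/5-.5+135)
W=[rayplane(f(*q),.006,st) for q in [(235,128),(315,128),(310,458),(231,458)]]
for w in W: print(loc(w),(R.T@(w-p)).round(4))
print(loc(np.mean(W,0)), 'hd', loc(rayplane(f(273,230),.046,st)))
d=(W[2]+W[3]-W[0]-W[1])/2; l=R.T@d; print('ang in tool',np.arctan2(l[1],l[2]), 'tilt err',R.T@-NO)
C=np.mean(W,0)+NO*.006
plan(deck(.53),C+NO*.03,vmax=.03,wmax=.1)
E
```

```text
[-0.082  -0.0413 -0.006 ] [ 0.09   -0.0037 -0.0308]
[-0.0889 -0.03   -0.006 ] [ 0.0899  0.0096 -0.0308]
[-0.0386  0.0002 -0.006 ] [0.0901 0.0094 0.0279]
[-0.0313 -0.0117 -0.006 ] [ 0.0903 -0.0046  0.028 ]
[-0.0602 -0.0207 -0.006 ] hd [-0.0625 -0.0219 -0.046 ]
ang in tool -0.010178267634226107 tilt err [ 0.99995009  0.00891487 -0.00451036]
dist [ 0.0215  0.0025 -0.0503] rot deg 1.0 N 2
[0.0273, 0.0011, -0.0006] [0.007, 0.002, 0.005]
[0.0273, 0.001, -0.0006] [0.007, 0.002, 0.005]
```

```bash
python3 -m handwheel '[[[0.025,0.0015,-0.0005,0.007,0.002,0.004,0.45],[0.025,0.0015,-0.0005,0.006,0.002,0.004,0.45],[0.012,0,0,0,0,0,0.45]]]'
python3 - <<'E'
from h import *
C=HINGE+UP*-.061+YA*-.0207
print(sensors.get_state()['joint_positions'].round(2))
plan(deck(.53),C-NO*.028,vmax=.03,wmax=.1)
E
```

```text
t: 15.75
position: [0.5399, -0.0618, 0.1512]
tcp_rot: [0.81, -0.239, 0.508, 0.168]
contact_force: [0.4, -0.1, 0.7]
grip_width: 0.449
[-0.37  0.23  2.08  0.42  0.46 -2.88]
dist [ 0.0202  0.0008 -0.0485] rot deg 0.4 N 2
[0.0262, 0.0004, -0.0012] [-0.001, 0.002, 0.003]
[0.0262, 0.0003, -0.0012] [-0.001, 0.002, 0.003]
```

```bash
python3 -m handwheel '[[[-0.05,0,0,0.1,0,0,0.45],[-0.02,0,0,0.16,0,0,0.45],[0,0,0,0.165,0,0,0.45],[0,0,0,0.165,0,0,0.45],[0,0,0,0.165,0,0,0.45],[0,0,0,0.165,0,0,0.45],[0,0,0,0.165,0,0,0.45],[0,0,0,0.165,0,0,0.45]]]'
python3 - <<'E'
from h import *
C=HINGE+UP*-.061+YA*-.0207
print(sensors.get_state()['joint_positions'].round(2))
plan(deck(.53-np.pi),C+NO*.08,vmax=.03,wmax=.165)
E
```

```text
t: 16.75
position: [0.5071, -0.0635, 0.2193]
tcp_rot: [0.79, 0.299, 0.506, -0.174]
contact_force: [-1.0, -0.4, 0.2]
grip_width: 0.451
[-0.4   0.06  2.06  0.33  0.65 -1.5 ]
dist [ 0.0074 -0.0008 -0.0187] rot deg 105.5 N 12
[0.0017, -0.0002, -0.0] [0.153, 0.0, -0.001]
[0.0017, -0.0002, 0.0] [0.153, 0.0, -0.001]
[0.0017, -0.0002, 0.0] [0.153, 0.0, -0.001]
[0.0017, -0.0001, 0.0001] [0.153, 0.0, -0.001]
[0.0017, -0.0001, 0.0001] [0.153, 0.0, -0.001]
[0.0017, -0.0001, 0.0001] [0.153, 0.0, -0.001]
[0.0017, -0.0001, 0.0001] [0.153, 0.0, -0.001]
[0.0017, -0.0001, 0.0001] [0.153, 0.0, -0.001]
[0.0017, -0.0001, 0.0001] [0.153, 0.0, -0.001]
[0.0017, -0.0, 0.0001] [0.153, 0.0, -0.001]
[0.0017, -0.0, 0.0002] [0.153, 0.0, -0.001]
[0.0017, 0.0, 0.0002] [0.153, 0.0, -0.001]
```

```bash
python3 -m handwheel '[[[0,0,0,0.165,0,0,0.45],[0,0,0,0.165,0,0,0.45],[0,0,0,0.165,0,0,0.45],[0,0,0,0.165,0,0,0.45],[0,0,0,0.165,0,0,0.45],[0,0,0,0.165,0,0,0.45],[0,0,0,0.165,0,0,0.45],[0,0,0,0.165,0,0,0.45]]]'
python3 -m handwheel '[[[0.004,0,0,0.165,0,0,0.45],[0.004,0,0,0.165,0,0,0.45],[0.004,0,0,0.165,0,0,0.45]]]'
python3 - <<'E'
from h import *
import pickle
C=HINGE+UP*-.061+YA*-.0207
pickle.dump(sensors.get_state(),open('st9.pkl','wb'))
print(sensors.get_state()['joint_positions'].round(2))
plan(deck(.53-np.pi),C+NO*.04,vmax=.03,wmax=.165)
im=imaging.get_image('wrist'); cv2.imwrite('pics/w9.png',im[:,:,::-1])
E
```

```text
t: 17.75
position: [0.5049, -0.063, 0.2261]
tcp_rot: [0.424, 0.733, 0.279, -0.452]
contact_force: [-0.6, 0.3, -0.3]
grip_width: 0.448
t: 18.12
position: [0.5096, -0.0626, 0.218]
tcp_rot: [0.224, 0.818, 0.154, -0.507]
contact_force: [-0.0, -0.6, -0.4]
grip_width: 0.45
[-0.4   0.07  2.07  0.34  0.62  0.38]
dist [ 0.0218 -0.0005 -0.0536] rot deg 2.8 N 2
[0.0289, -0.0002, 0.0022] [-0.022, -0.006, -0.007]
[0.0289, -0.0001, 0.002] [-0.022, -0.006, -0.007]
```

View pics/w9.png

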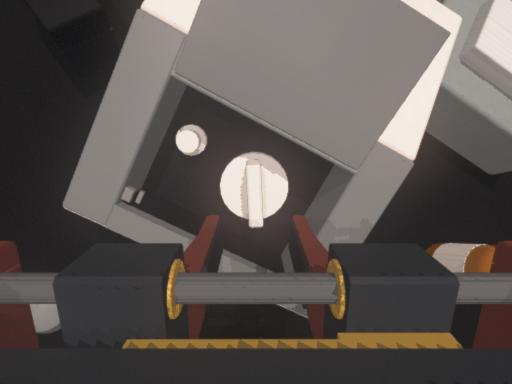

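```bash
python3 -m handwheel '[[[0.028,0,0.002,-0.022,-0.006,-0.007,0.45],[0.028,0,0.002,-0.022,-0.006,-0.007,0.45],[0,0,0,0,0,0,0.45]]]'
python3 - <<'E'
from h import *
C=HINGE+UP*-.061+YA*-.0207
print(sensors.get_state()['joint_positions'].round(2))
plan(deck(.53-np.pi),C-NO*.028,vmax=.03,wmax=.165)
E
```

```text
t: 18.55
position: [0.5317, -0.0635, 0.1676]
tcp_rot: [0.24, 0.809, 0.169, -0.509]
contact_force: [-0.8, 0.1, 0.3]
grip_width: 0.452
[-0.38  0.19  2.08  0.39  0.5   0.28]
dist [ 0.0284  0.0025 -0.0649] rot deg 0.3 N 3
[0.0236, -0.0005, 0.0005] [-0.0, -0.001, -0.001]
[0.0236, -0.0005, 0.0004] [-0.0, -0.001, -0.001]
[0.0236, -0.0004, 0.0004] [-0.0, -0.001, -0.001]
```

```bash
python3 -m handwheel '[[[0.02,-0.0005,0,0,0,0,0.45],[0.02,-0.0005,0,0,0,0,0.45]]]'
python3 - <<'E'
from h import *
C=HINGE+UP*-.061+YA*-.0207
print(sensors.get_state()['joint_positions'].round(2))
plan(deck(.53-np.pi),C-NO*.028,vmax=.03,wmax=.165)
im=imaging.get_image('wrist'); cv2.imwrite('pics/w10.png',im[:,:,::-1])
E
```

```text
t: 18.8
position: [0.5493, -0.0619, 0.1343]
tcp_rot: [0.241, 0.81, 0.168, -0.507]
contact_force: [0.3, -0.7, -0.6]
grip_width: 0.45
[-0.36  0.27  2.09  0.46  0.41  0.22]
dist [ 0.0107  0.0009 -0.0316] rot deg 0.6 N 2
[0.0166, -0.0011, 0.0016] [0.001, -0.003, -0.004]
[0.0166, -0.001, 0.0016] [0.001, -0.003, -0.004]
```

View pics/w10.png

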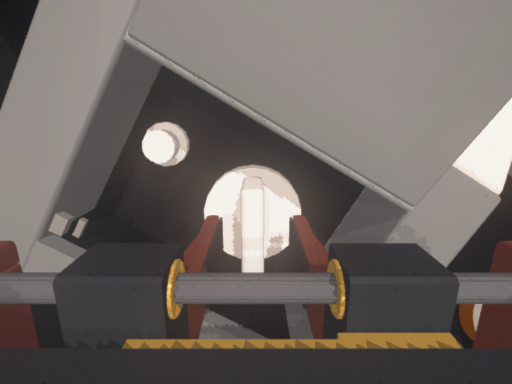

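```bash
python3 -m handwheel '[[[0.016,-0.001,0.0015,0,-0.003,-0.004,0.45],[0.013,-0.0005,0.0015,0,-0.002,-0.003,0.45],[0,0,0,0,0,0,0.45]]]'
python3 - <<'E'
from h import *
C=HINGE+UP*-.061+YA*-.0207
print(sensors.get_state()['joint_positions'].round(2))
plan(deck(.53-np.pi),C-NO*.028,vmax=.03,wmax=.165)
E
```

```text
t: 19.23
position: [0.5593, -0.0613, 0.1075]
tcp_rot: [0.241, 0.809, 0.171, -0.509]
contact_force: [0.1, 0.1, 1.9]
grip_width: 0.452
[-0.35  0.34  2.09  0.52  0.36  0.16]
dist [ 0.0008  0.0003 -0.0047] rot deg 0.2 N 1
[0.0046, -0.0009, 0.001] [0.003, -0.003, -0.001]
```

```bash
python3 -m handwheel '[[[0.004,-0.001,0.001,0,0,0,0.45],[0,0,0,0,0,0,0.1],[0,0,0,0,0,0,0.1],[0,0,0,0,0,0,0.1]]]'
python3 -m handwheel '[[[0,0,0,0,0,0,0],[0,0,0,0,0,0,0],[0,0,0,0,0,0,0]]]'
python3 - <<'E'
from h import *
C=HINGE+UP*-.061+YA*-.0207
s=sensors.get_state()
print(((s['position']-C)@NO).round(5), s['contact_force']@NO, s['torque'])
E
```

```text
t: 19.73
position: [0.5597, -0.0607, 0.1046]
tcp_rot: [0.241, 0.809, 0.171, -0.508]
contact_force: [1.9, 1.1, 1.4]
grip_width: 0.155
t: 20.1
position: [0.5597, -0.0606, 0.1047]
tcp_rot: [0.241, 0.809, 0.171, -0.508]
contact_force: [0.8, 0.8, -0.2]
grip_width: 0.159
-0.02607 -0.5244911809828017 [0.05454561 0.34063141 0.01014621]
```

```bash
cat > f.py <<'E'
from h import *
C=HINGE+UP*-.061+YA*-.0207
s=sensors.get_state()
d=s['position']-C
print('out mm',((d@NO+.02607)*1000).round(2),'lat',(d@UP*1000).round(1),(d@YA*1000).round(1),'Fpull',(-s['contact_force']@NO).round(2),'|F|',np.linalg.norm(s['contact_force']).round(2),'w',s['grip_width'].round(3))
E
python3 f.py
python3 -m handwheel '[[[-0.003,0,0,0,0,0,0]]]'; python3 f.py
python3 -m handwheel '[[[-0.003,0,0,0,0,0,0]]]'; python3 f.py
python3 -m handwheel '[[[-0.003,0,0,0,0,0,0]]]'; python3 f.py
```

```text
t: 20.23
position: [0.5586, -0.0607, 0.1071]
tcp_rot: [0.241, 0.809, 0.171, -0.508]
contact_force: [4.8, -0.2, -7.1]
grip_width: 0.156
t: 20.35
position: [0.5574, -0.0609, 0.1098]
tcp_rot: [0.241, 0.809, 0.171, -0.508]
contact_force: [5.8, 1.5, -8.9]
grip_width: 0.16
t: 20.48
position: [0.5562, -0.061, 0.1123]
tcp_rot: [0.24, 0.809, 0.171, -0.509]
contact_force: [6.2, 2.1, -11.0]
grip_width: 0.158Traceback (most recent call last):
  File "f.py", line 5, in <module>
    print('out mm',((d@NO+.02607)*1000).round(2),'lat',(d@UP*1000).round(1),(d@YA*1000).round(1),'Fpull',(-s['contact_force']@NO).round(2),'|F|',np.linalg.norm(s['contact_force']).round(2),'w',s['grip_width'].round(3))
                                                                                                                                                                                                 ^^^^^^^^^^^^^^^^^^^^^
AttributeError: 'float' object has no attribute 'round'
Traceback (most recent call last):
  File "f.py", line 5, in <module>
    print('out mm',((d@NO+.02607)*1000).round(2),'lat',(d@UP*1000).rou
[... 839 characters left out ...]
                                                               ^^^^^^^^^^^^^^^^^^^^^
AttributeError: 'float' object has no attribute 'round'
Traceback (most recent call last):
  File "f.py", line 5, in <module>
    print('out mm',((d@NO+.02607)*1000).round(2),'lat',(d@UP*1000).round(1),(d@YA*1000).round(1),'Fpull',(-s['contact_force']@NO).round(2),'|F|',np.linalg.norm(s['contact_force']).round(2),'w',s['grip_width'].round(3))
                                                                                                                                                                                                 ^^^^^^^^^^^^^^^^^^^^^
AttributeError: 'float' object has no attribute 'round'
```

```bash
sed -i "s/s\['grip_width'\].round(3)/round(s['grip_width'],3)/" f.py; python3 f.py
python3 -m handwheel '[[[-0.003,0,0,0,0,0,0]]]' >/dev/null; python3 f.py
```

```text
out mm 8.39 lat 0.5 0.3 Fpull 12.63 |F| 12.78 w 0.158
out mm 11.13 lat 0.5 0.4 Fpull 13.67 |F| 13.71 w 0.159
```

```bash
python3 -m handwheel '[[[-0.003,0,0,0,0,0,0]]]' >/dev/null; python3 f.py
python3 -m handwheel '[[[-0.0015,0,0,0,0,0,0]]]' >/dev/null; python3 f.py
```

```text
out mm 13.81 lat 0.5 0.3 Fpull 16.3 |F| 16.45 w 0.157
out mm 14.98 lat 0.5 0.3 Fpull 16.35 |F| 16.54 w 0.155
```

```bash
for i in 1; do python3 -m handwheel '[[[0,0,0,0,0,0,0]]]' >/dev/null; python3 f.py; done
python3 -m handwheel '[[[0,0,0,0,0,0,0]]]' >/dev/null; python3 f.py
python3 -m handwheel '[[[0,0,0,0,0,0,0]]]' >/dev/null; python3 f.py
```

```text
out mm 14.55 lat 0.5 0.3 Fpull 16.02 |F| 16.11 w 0.157
out mm 14.1 lat 0.5 0.3 Fpull 15.58 |F| 15.66 w 0.163
out mm 13.61 lat 0.5 0.3 Fpull 15.48 |F| 15.66 w 0.158
```

```bash
python3 -m handwheel '[[[-0.0012,0,0,0,0,0,0]]]' >/dev/null; python3 f.py
python3 -m handwheel '[[[-0.0005,0,0,0,0,0,0]]]' >/dev/null; python3 f.py
python3 -m handwheel '[[[-0.0005,0,0,0,0,0,0]]]' >/dev/null; python3 f.py
python3 -m handwheel '[[[-0.0005,0,0,0,0,0,0]]]' >/dev/null; python3 f.py
python3 -m handwheel '[[[-0.0005,0,0,0,0,0,0]]]' >/dev/null; python3 f.py
python3 -m handwheel '[[[-0.0005,0,0,0,0,0,0]]]' >/dev/null; python3 f.py
```

```text
out mm 14.28 lat 0.5 0.3 Fpull 16.08 |F| 16.23 w 0.156
out mm 14.31 lat 0.6 0.3 Fpull 16.81 |F| 16.9 w 0.162
out mm 14.31 lat 0.6 0.3 Fpull 15.73 |F| 16.0 w 0.155
out mm 14.33 lat 0.6 0.3 Fpull 15.61 |F| 15.69 w 0.16
out mm 14.33 lat 0.6 0.3 Fpull 15.7 |F| 15.81 w 0.156
out mm 14.34 lat 0.6 0.3 Fpull 16.47 |F| 16.54 w 0.157
```

```bash
python3 -m handwheel '[[[-0.0005,0,0,0,0,0,0]]]' >/dev/null; python3 f.py
python3 -m handwheel '[[[-0.0005,0,0,0,0,0,0]]]' >/dev/null; python3 f.py
python3 -m handwheel '[[[-0.0005,0,0,0,0,0,0]]]' >/dev/null; python3 f.py
python3 -m handwheel '[[[-0.0005,0,0,0,0,0,0]]]' >/dev/null; python3 f.py
python3 - <<'E'
from h import *
im=imaging.get_image('scene'); cv2.imwrite('pics/s11.png',cv2.resize(im[100:330,150:350,::-1],None,fx=2.6,fy=2.6))
E
python3 f.py
```

```text
out mm 14.34 lat 0.6 0.3 Fpull 15.58 |F| 15.7 w 0.152
out mm 14.37 lat 0.6 0.3 Fpull 15.12 |F| 15.32 w 0.16
out mm 14.36 lat 0.7 0.3 Fpull 16.67 |F| 16.77 w 0.159
out mm 14.36 lat 0.6 0.3 Fpull 15.94 |F| 16.08 w 0.159
out mm 14.38 lat 0.6 0.3 Fpull 15.53 |F| 15.8 w 0.156
```

```bash
python3 -m handwheel '[[[0.003,0,0,0,0,0,0],[0.003,0,0,0,0,0,0],[0.003,0,0,0,0,0,0],[0.0025,0,0,0,0,0,0]]]' >/dev/null; python3 f.py
```

```text
out mm 1.47 lat 0.6 0.3 Fpull 7.9 |F| 8.07 w 0.161
```

View pics/s11.png

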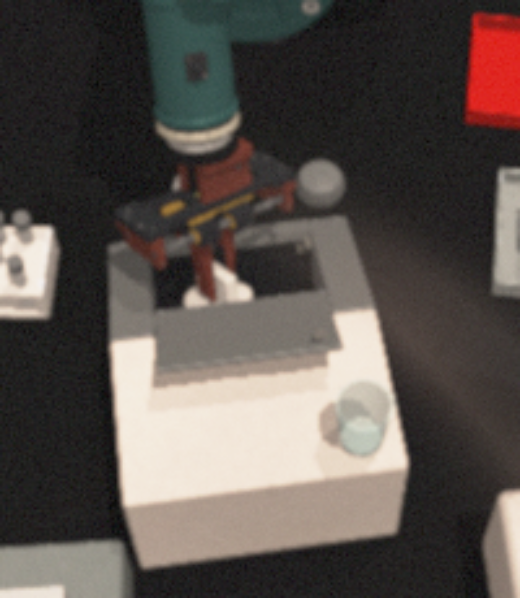

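```bash
python3 -m handwheel '[[[0.001,0,0,0,0,0,0]]]' >/dev/null; python3 f.py; python3 -m handwheel '[[[0.0005,0,0,0,0,0,0]]]' >/dev/null; python3 f.py
```

```text
out mm 0.33 lat 0.6 0.3 Fpull 6.74 |F| 6.77 w 0.162
out mm -0.02 lat 0.7 0.4 Fpull -2.97 |F| 3.08 w 0.162
```

Seated. Open just enough and withdraw straight out.

```bash
python3 -m handwheel '[[[0,0,0,0,0,0,0.45],[0,0,0,0,0,0,0.45],[0,0,0,0,0,0,0.45]]]'; python3 -m handwheel '[[[-0.02,0,0,0,0,0,0.45],[-0.03,0,0,0,0,0,0.45],[-0.04,0,0,0,0,0,0.45],[-0.04,0,0,0,0,0,0.45],[-0.04,0,0,0,0,0,0.45],[-0.04,0,0,0,0,0,0.45],[-0.02,0,0,0,0,0,0.45],[0,0,0,0,0,0,0.45]]]'
python3 - <<'E'
from h import *
import pickle
pickle.dump(sensors.get_state(),open('st12.pkl','wb'))
for n in ['wrist','top','scene']:
    im=imaging.get_image(n); cv2.imwrite(f'pics/{n}12.png',im[:,:,::-1])
E
```

```text
t: 23.65
position: [0.5596, -0.0609, 0.1056]
tcp_rot: [0.239, 0.807, 0.172, -0.511]
contact_force: [0.8, 0.3, -0.1]
grip_width: 0.437
t: 24.65
position: [0.4595, -0.069, 0.3216]
tcp_rot: [0.24, 0.807, 0.17, -0.512]
contact_force: [0.4, 0.2, 0.1]
grip_width: 0.451
```

View pics/wrist12.png

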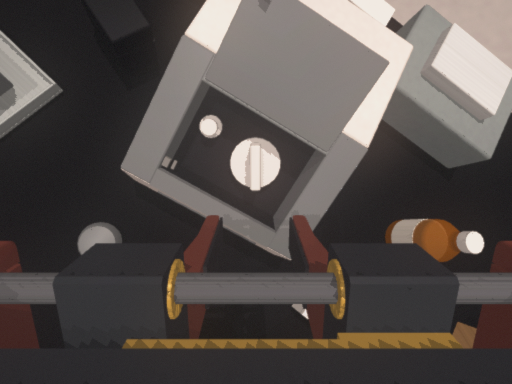

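View pics/scene12.png

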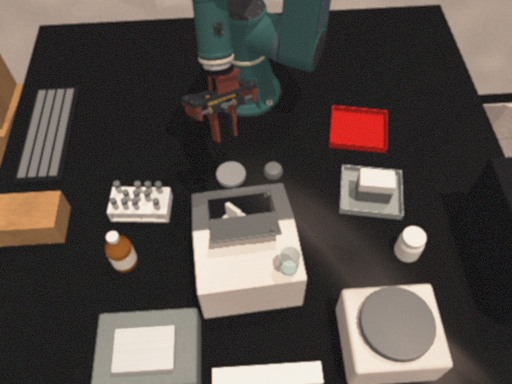

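View pics/top12.png

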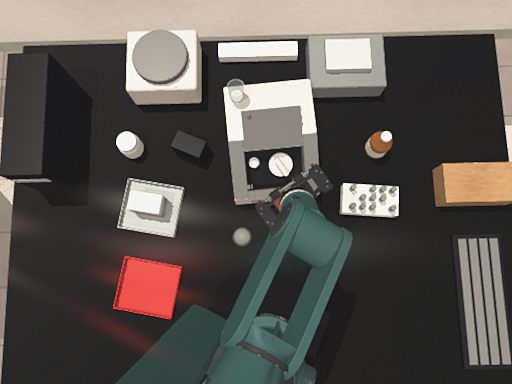

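```bash
python3 -c "
from bench import job; print(job.finish_job())"
```

```text
the job is handed in; nothing more can be done
None
```

The job is done and handed in at about 25 s of the 72 s allowed. `finish_job` gave no verdict.

- **Tip box:** I moved the grey-and-white box off the analyser and stood it upright in the steel tray. I left the black look-alike box and the red tray alone. The last views show the box standing inside the tray walls.
- **Flap:** I pressed the mark in to its stop, about 5.8 mm. The final push ran onto the stop and briefly read 19 N. When I backed off, the flap swung over and lies folded back over the flat top.
- **Cartridge:** I gripped the bar (14 mm) and pulled it straight out, holding it at about 14.3 mm for about 1.3 s.
    - **Force:** The two measures disagreed slightly. The spring rate gives about 14.6 N at that travel. The wrist sensor averaged about 15.9 N, with noise and an offset of about 0.5 N, and the highest reading I took was 16.9 N, below 19 N.
    - **Reseating:** I guided it back to 0 mm, where it met light contact, then opened the fingers and withdrew.
- **Final check:** The views show the cartridge and bar back in the bay, the drain plug untouched, and the robot clear of everything. The bystanders stand where they were. I judged this by eye and did not measure the flap angle or bystander shifts.

One change along the way: my first approach to the bar brought the last joint near its limit. I backed out and gripped with a half turn instead.

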